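# Clip an axle sleeve into a stock tray and latch the tray

### The job

Put the axle sleeve away: take it from the yellow stand, press it down into the two spring clips of the open red tray until it has snapped fully home in both, then push the tray in until its push-push latch catches, let go and make sure that it stays in. Press the tray firmly but do not ram it, and leave everything else on the counter as it is.

Things in the scene. Friction and masses are not known exactly. Their poses are not given: they have to be found in the camera images.
- sleeve_mid (a point): Centre of the axle sleeve, a loose aluminium tube with an orange band near each end: 22 mm outer diameter, 84 mm long, 80 to 150 g. It lies level, its axis along this frame's y. At the start it lies in a yellow stand, its axis 45 mm above the counter, within 3 mm of centred on the stand.
- stand: Fixed yellow stand; origin under its centre, on the counter. Foot plate 52 mm (x) by 104 mm (y), 8 mm thick. Two V saddles, 12 mm wide along y and 36 mm across, carry the sleeve 27 to 39 mm either side of its middle: 54 mm of its length are free between them. It stands on one side of the robot, the spray can on the other.
- seat (a point): Where the sleeve's centre is once it is snapped home in the red tray; moves with the tray. x: the way the tray is pushed in, y: the seated sleeve's axis, z up. The tray floor is 28 mm below this point (36 mm above the counter), the tray 105 mm long, 120 mm wide; side walls end 12 mm below this point. The tray front, 6 mm thick, has its inner face 48 mm off towards -x and rises 16 mm above this point.
- clip_mouth (a point): Centre of a sleeve that lies loose in the mouths of the clips: 19 mm above the seat, same axes. Two clips, 10 mm wide, stand 30 mm either side along y, 50 mm free between them. Their sprung arms curve in over the seated sleeve and flare out to 1 mm below this point, 34 mm apart. About 9 to 15 N straight down on the sleeve (both clips together) makes it snap 19 mm down to the seat, onto a firm support.
- tray_face (a point): Centre of the outer face of the red tray front, where the tray is pushed: 128 mm wide, 52 mm high, upright, 54 mm above the counter. Same axes as the seat: push along +x.
- tray (a joint): How far the tray stands out, in m: 0.11 at the start, 0 if its front met the hood. A spring pushes it out with 5 to 8 N. Push-push latch: pushed to a firm stop, felt at 0.004 to 0.012 (unseen, different each time), and let go, it comes back 12 mm and stays latched at 0.015 to 0.025. Let go over 2 mm short of the stop, or pushed to the stop again when latched, it springs right out and can be pushed in anew.
- dock: Grey hood with a clear roof that the red tray slides into; fixed. Origin: middle of its front edge, 6 mm above the counter; same axes as the seat. 138 mm wide, 128 mm deep (to +x), its top 96 mm above the counter. An unseated sleeve is too high to pass under its roof.
- dock_b: Bystander, to be left alone: a like hood beside it, on its left or right, with a shut blue tray that stands 20 mm out. Origin as for the other hood.
- spray_can: Bystander, to be left alone: spray can, loose, 56 mm across, 150 mm high; origin under its centre.
- tape_roll: Bystander, to be left alone: roll of clear tape, 60 mm across, 24 mm high, lying on the roof of the hood with the blue tray.
- mug: Bystander, to be left alone: blue mug, 80 mm across, 95 mm high.
- wrench: Bystander, to be left alone: steel wrench lying on the counter.
- marker: Bystander, to be left alone: marker pen, 120 mm long, 16 mm thick.
There are look-alikes about, which are no part of the job. Of the things like the part that bears sleeve_mid, leave any that is blue; of the rest the larger one is meant.

How it is judged:
By the outcome, as a careful person would: the job done as asked, in the order asked, and still so for the second after the job is handed in, with the robot touching nothing.
It also fails if it takes over 61 s, if anything falls off the work surface, if the arm or the gripper's body presses on something with over 40 N, if the wrist force passes 120 N, or if a joint passes its speed limit or range.

### The arm

A 6-joint arm with a two-finger parallel gripper is mounted at the origin on the work surface. World frame = base frame: x ahead of the robot, y to its left, z up, the work surface at z = 0. Lengths are in mm, angles in rad, forces in N, time in s.
With the tool pointing down it reaches from about 425 to 925 mm from the base axis. Payload 12.5 kg.
Tool frame: the origin (TCP) lies midway between the tips of the shut fingers; the grasp point (between the pads) lies 19 mm behind it (bot.grip_depth is the distance from the TCP to the grasp point, in mm); z points along the fingers, y is the direction in which the jaws open and shut (so a half turn about z gives the same grasp; the last joint's range is limited). The gripper opens to 85 mm and grips with 20 to 120 N. Pads are 22 mm wide; open, the fingers measure 114 mm over their backs; the gripper's body (76 mm by 85 mm) begins 54 mm behind the grasp point. The pads swing forward as they close: fully open they stand 13 mm farther back than shut.
Start: joints at [1.132, 0.491, 1.559, -0, 1.092, -0.106], TCP at [204.165, 590.73, 231.327] pointing down, gripper open.
Joint ranges: [-3.1, 3.1], [-0.84, 2.19], [0.05, 2.79], [-1.13, 4.28], [0.06, 2.93], [-2.69, 2.69]. Speed limits (rad/s): [2.22, 2.22, 2.79, 3.14, 3.14, 3.14].

### API

Orientations are given as a rotation vector (axis times angle).
In Python, from workcell import sense, grab_frame, camera_info, bot gives the robot as it stands. The module is installed in compiled form; this text tells all that it offers.
- The arm moves only by the tool jog_arm, never from a script. Its argument "steps" is text: rows parted by semicolons, each of 5 numbers parted by spaces: the shift along the tool's x, y, z in mm, then the turn about the tool's z in degrees, then the closure, from 0 (fully open) to 1 (shut). In form: tx ty tz twist claw; .... A call has 1 to 8 rows; each row shifts and turns the commanded pose from where the row before left it, along the tool's axes as they then stand; what a row does not reach is not made up. A row lasts 1/10 s, in which the tool goes at most 50 mm and 8.59 degrees, less where a joint would pass 70% of its speed; a pose out of reach is approached as far as the arm can. A call with a gripper value outside its range is refused whole. The fingers move at their own pace and stop on an object; "squeeze" is the grip in N (left out, the last holds). Time passes only in rows, so rows that do not move let the fingers close. It gives the time, the measured TCP pose, the force and the opening at its end, in the units of the state.
- sense(): the state, without advancing time (a new reading comes with each control period).
- grab_frame(name): name is "scene" or "top" or "wrist"; returns the picture (420x560x3 uint8, red, green, blue); there is no depth.
- camera_info(name): a dict with "mtx" (3x3 intrinsics, pixels), "dist_coeffs" ([k1, k2, p1, p2, k3] as OpenCV has them; the pictures are not rectified), "rvec" (rotation vector, rad) and "tvec" (3), from world to camera coordinates, as OpenCV has them. Camera axes: x right, y down, z forward; pixel columns grow to the right and rows downward; lengths in mm; the calibration is good to about 2 mm. A picture is of the moment at which its call begins: read the wrist's pose just before it. camera_info takes no time and is no camera call; for the wrist camera it gives the pose at the moment of the call.
- bot.finish_job(): hands the job in, once; it reports no verdict.
The state is a dict: "t": time; "joints": joint angles; "qvel": joint speeds; "effort": joint torques, N m; "position": TCP position; "orientation": TCP orientation; "contact_force": force on the tool from outside, world axes, zero at the start; "wrist_torque": the same for the moment, N m; "width": finger opening in mm.
Only numpy, scipy, OpenCV 4.12 (cv2) and the standard library are available. Lean on these libraries where they do the work, as an engineer would, in place of code of your own. Each camera call takes 0.05 s, during which the arm holds its last target. There are 200 camera calls.

## Working session

There is one attempt and no reset: what is moved stays moved. The work goes in short steps, Python scripts to look and compute and a tool call to move; the robot and the scene stay as the last step left them, time stands still between calls to the robot, and variables do not carry over. Pictures are saved under pics/ and viewed, about 8 in all and at most 12, crops included, and the job is handed in when it is done.

Besides the shell and the picture viewer there is one more tool, called after ">>>" as name(argument=value, ...) on one line, values as JSON. jog_arm: Moves the arm, as the interface text tells. Its arguments: {"type":"object","properties":{"steps":{"type":"string"},"squeeze":{"type":"number"}},"required":["steps"]}

```bash
mkdir -p pics; cat > h.py <<'E'
import numpy as np, cv2
from workcell import sense, grab_frame, camera_info, bot
from scipy.spatial.transform import Rotation as R
def save(img,n,crop=None,s=1):
    if crop: x0,y0,x1,y1=crop; img=img[y0:y1,x0:x1]
    img=cv2.resize(img,None,fx=s,fy=s,interpolation=cv2.INTER_CUBIC)
    cv2.imwrite('pics/'+n+'.png',img[...,::-1])
def ray(ci,uv):
    p=cv2.undistortPoints(np.float64([[uv]]),np.array(ci['mtx'],float),np.array(ci['dist_coeffs'],float))[0,0]
    Rm=cv2.Rodrigues(np.array(ci['rvec'],float))[0]; t=np.array(ci['tvec'],float).ravel()
    return -Rm.T@t, Rm.T@np.array([p[0],p[1],1.])
def atz(ci,uv,z):
    o,d=ray(ci,uv); return o+d*(z-o[2])/d[2]
def proj(ci,P):
    return cv2.projectPoints(np.float64(P).reshape(-1,1,3),np.array(ci['rvec'],float),np.array(ci['tvec'],float),np.array(ci['mtx'],float),np.array(ci['dist_coeffs'],float))[0][:,0]
E
python3 - <<'E'
from h import *
a=grab_frame('scene');np.save('scene.npy',a);b=grab_frame('top');np.save('top.npy',b)
save(a,'scene0');save(b,'top0',s=1.42)
for n in('scene','top'):
    ci=camera_info(n);print(n,ray(ci,(280,210)),ci['mtx'])
print(sense())
E
```

```text
scene (array([1707.9150656 ,  -51.31502132,  857.42804785]), array([-0.84585159,  0.07465021, -0.52831655])) [[430.98691601   0.         276.4091252 ]
 [  0.         430.98691601 214.00905663]
 [  0.           0.           1.        ]]
top (array([ 367.75456077,    2.38223784, 1255.78499929]), array([ 0.10922954,  0.02509498, -0.99386184])) [[456.60764128   0.         282.26338292]
 [  0.         456.60764128 202.12264578]
 [  0.           0.           1.        ]]
{'t': 0.1, 'joints': array([ 1.13242429e+00,  4.91504053e-01,  1.55940395e+00, -7.86053851e-06,
        1.09170891e+00, -1.05620694e-01]), 'qvel': array([-0.00029647, -0.00132127, -0.00339828, -0.00016866, -0.00146234,
        0.00049348]), 'effort': array([ 1.82378339e-03, -6.19447088e+01, -2.62024248e+01, -1.54935483e-04,
        2.86615861e-03,  3.67325413e-06]), 'position': array([204.05658097, 590.53022588, 230.7778936 ]), 'orientation': array([-5.20226387e-01, -3.09794768e+00,  1.55256661e-03]), 'contact_force': array([ 0.23338251, -0.49256419,  0.33468527]), 'wrist_torque': array([ 0.00336863, -0.01264137,  0.03230476]), 'width': 85.10079091205169}
```

View pics/top0.png

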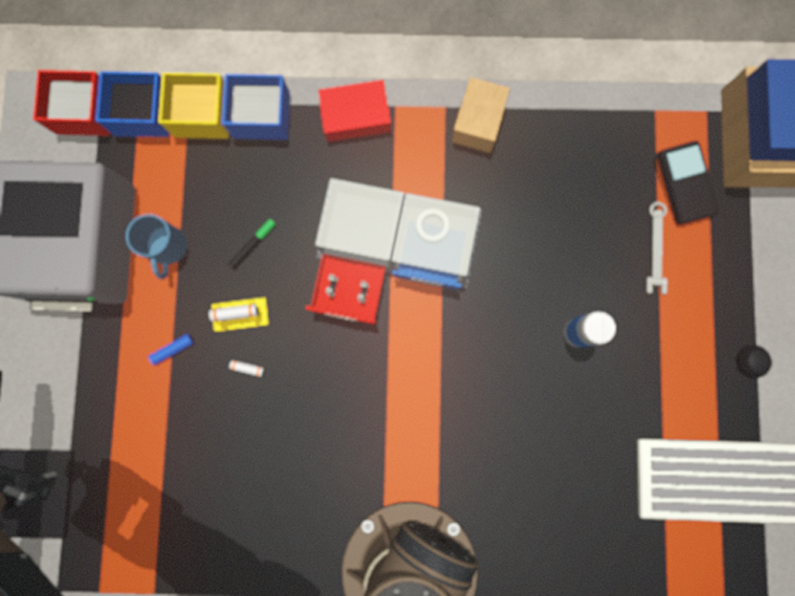

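View pics/scene0.png

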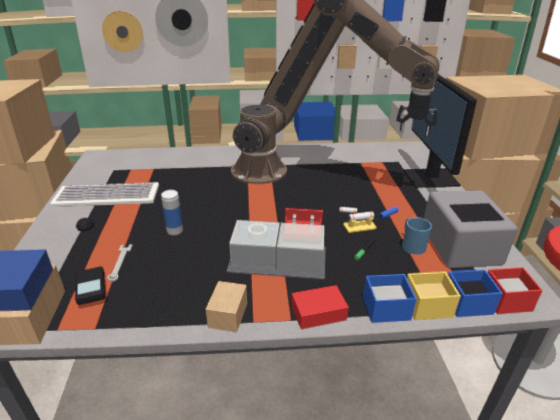

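The top view (800 px wide) has three sleeve-like parts: one on the yellow stand at (236,313), a smaller loose one at (246,368) and a blue one at (170,349). I choose the one on the stand because it is the larger non-blue part. The open red tray is at (347,289). I'll check both in a close crop.

```bash
python3 - <<'E'
from h import *
b=np.load('top.npy');save(b,'topcrop',(140,160,290,240),5.3)
E
```

```text
(no output)
```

View pics/topcrop.png

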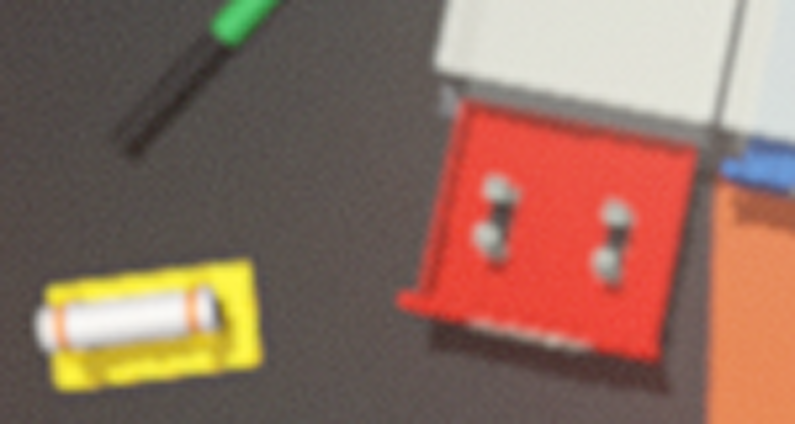

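```bash
python3 - <<'E'
from h import *
ci=camera_info('top')
f=lambda u,v,z: atz(ci,(140+(u+.5)/5.3-.5,160+(v+.5)/5.3-.5),z)
def show(n,a,b,z):
    A=f(*a,z);B=f(*b,z);d=B-A;print(n,A.round(1),B.round(1),'mid',((A+B)/2).round(1),'len',np.linalg.norm(d).round(1),'ang',np.degrees(np.arctan2(d[1],d[0])).round(1));return (A+B)/2
show('sleeve',(210,308),(42,327),45)
show('foot back',(250,262),(45,285),8);show('foot front',(263,367),(57,391),8)
show('foot diag',(250,262),(57,391),8);show('foot diag2',(263,367),(45,285),8)
show('front top',(660,352),(400,298),80)
show('clips',(611,239),(494,212),78)
show('side',(400,298),(462,103),80)
show('marker',(130,150),(270,0),8)
E
```

```text
sleeve [473.5 301.5  45. ] [461.8 385.7  45. ] mid [467.6 343.6  45. ] len 85.0 ang 97.9
foot back [501.2 291.1   8. ] [486.6 397.3   8. ] mid [493.9 344.2   8. ] len 107.2 ang 97.9
foot front [446.8 281.4   8. ] [431.7 387.5   8. ] mid [439.2 334.5   8. ] len 107.1 ang 98.1
foot diag [501.2 291.1   8. ] [431.7 387.5   8. ] mid [466.5 339.3   8. ] len 118.9 ang 125.8
foot diag2 [446.8 281.4   8. ] [486.6 397.3   8. ] mid [466.7 339.4   8. ] len 122.5 ang 71.0
front top [454.4  71.9  80. ] [477.6 200.   80. ] mid [466.  135.9  80. ] len 130.1 ang 79.7
clips [509.5  97.9  78. ] [521.4 155.9  78. ] mid [515.5 126.9  78. ] len 59.3 ang 78.4
side [477.6 200.   80. ] [575.1 173.7  80. ] mid [526.4 186.8  80. ] len 100.9 ang -15.1
marker [558.6 357.2   8. ] [640.4 287.9   8. ] mid [599.5 322.6   8. ] len 107.2 ang -40.3
```

The crop confirms the sleeve with orange bands on the stand, mid (126,317). The clip pairs are at (494,212) and (611,239), and the tray front's top edge runs from (400,298) to (660,352). All the measured sizes agree with the given ones within about 3%. Next I'll plan the move to hover over the sleeve.

```bash
cat >> h.py <<'E'
def plan(x,y,z,ya,n=None,start=None):
    "rows to take the tool (pointing down) to world TCP x,y,z with tool y-axis at angle ya (deg, mod 180)"
    s=sense(); p=s['position'] if start is None else np.array(start[:3],float)
    Rm=R.from_rotvec(s['orientation']).as_matrix()
    a=np.degrees(np.arctan2(Rm[1,1],Rm[0,1])) if start is None else start[3]
    da=(ya-a+90)%180-90; d=np.array([x,y,z])-p
    n=n or int(max(np.ceil(np.linalg.norm(d)/42),np.ceil(abs(da)/7.8),1)); 
    rows=[]
    for i in range(n):
        t=np.radians(a+da*i/n); yt=np.array([np.cos(t),np.sin(t),0]); zt=np.array([0,0,-1]); xt=np.cross(yt,zt)
        e=d/n; rows.append('%.1f %.1f %.1f %.2f'%(e@xt,e@yt,e@zt,-da/n))
    print('d',d.round(1),'da',round(da,2),'tilt',Rm[2].round(4)); print('; '.join(rows))
E
python3 -c "
from h import *
plan(467.5,342,190,8)"
```

```text
d [ 263.4 -248.5  -40.8] da -62.93 tilt [ 1.e-04 -1.e-03 -1.e+00]
-36.7 -16.5 4.5 6.99; -38.4 -11.9 4.5 6.99; -39.6 -7.2 4.5 6.99; -40.2 -2.3 4.5 6.99; -40.2 2.6 4.5 6.99; -39.5 7.5 4.5 6.99; -38.3 12.2 4.5 6.99; -36.6 16.8 4.5 6.99; -34.2 21.1 4.5 6.99
```

>>> jog_arm(steps="-37 -16.5 4.5 7 0; -38 -12 4.5 7 0; -40 -7 4.5 7 0; -40 -2.5 4.5 7 0; -40 2.5 4.5 7 0; -39.5 7.5 4.5 7 0; -38 12 4.5 7 0; -37 17 4.5 7 0")

```text
t: 0.9
position: [439.0, 368.3, 195.0]
orientation: [-1.92, -2.486, 0.0]
contact_force: [0.7, 0.3, 0.4]
width: 85.6
```

>>> jog_arm(steps="-34 21 4.5 7 0; 0 0 0 0 0; 0 0 0 0 0")

```text
t: 1.2
position: [467.5, 341.5, 190.4]
orientation: [-2.063, -2.368, 0.001]
contact_force: [-0.3, 0.5, 0.1]
width: 85.7
```

```bash
python3 - <<'E'
from h import *
s=sense();print(s['t'],s['position'],s['contact_force'])
np.savez('w1',**{k:np.array(v) for k,v in camera_info('wrist').items()})
w=grab_frame('wrist');save(w,'w1',s=1.4);plan(467.5,342,190,8)
ci=camera_info('wrist');print(ray(ci,(280,210)),proj(ci,[[467.5,342,45],s['position']]))
E
```

```text
1.2 [467.45950786 341.50730609 190.38404474] [-0.31572689  0.50618437  0.08349088]
d [ 0.6 -0.2 -0.6] da 0.04 tilt [ 0.e+00 -6.e-04 -1.e+00]
-0.3 0.5 0.6 -0.04
(array([455.52729018, 424.04813023, 332.93672467]), array([ 0.01936519, -0.33652459, -0.9420198 ])) [[289.69918611 189.26868797]
 [289.90424318 273.19687663]]
```

View pics/w1.png

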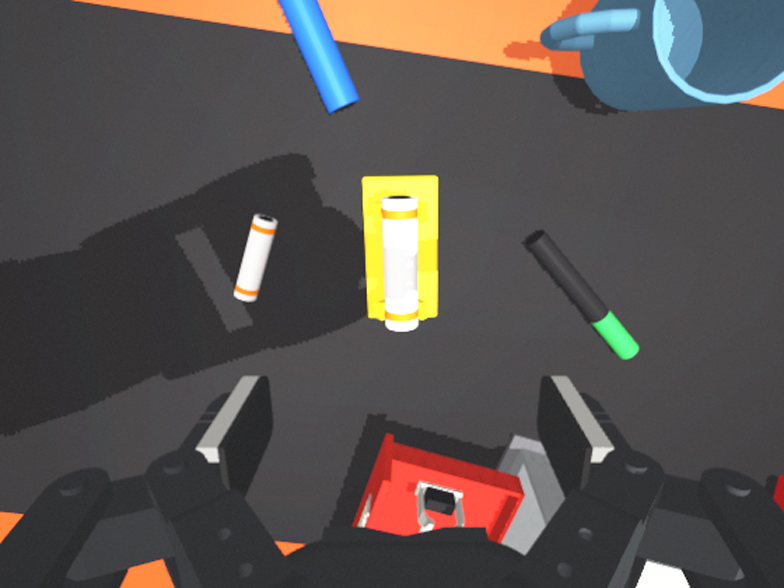

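The wrist view shows the sleeve with bands at (399,213) and (402,315). The stand plate's corners are (362,177), (438,176), (437,317) and (368,318).

```bash
python3 - <<'E'
from h import *
ci=camera_info('wrist')
f=lambda u,v,z: atz(ci,((u+.5)/1.4-.5,(v+.5)/1.4-.5),z)
a=f(399.5,213,56);b=f(402,316,56);d=a-b
print('bands',a,b,'mid',(a+b)/2,'len',np.linalg.norm(d),np.degrees(np.arctan2(d[1],d[0])))
e=f(399,198,45);g=f(402,330,48);print('ends',e,g,(e+g)/2,np.linalg.norm(e-g))
c=[f(362,177,8),f(438,176,8),f(437,317,8)];print('foot',(c[0]+c[2])/2,np.linalg.norm(c[0]-c[1]),np.linalg.norm(c[1]-c[2]),np.degrees(np.arctan2(*(c[1]-c[2])[[1,0]])))
m=(a+b)/2
plan(m[0],m[1],26,8)
E
```

```text
bands [458.83962554 376.58304804  56.        ] [469.36494554 311.29632033  56.        ] mid [464.10228554 343.93968418  56.        ] len 66.12971477660743 99.15824355705352
ends [457.42232922 383.78182493  45.        ] [471.14091483 298.08144279  48.        ] [464.28162202 340.93163386  46.5       ] 86.84327890253138
foot [464.35309983 341.89664489   8.        ] 51.78662976468848 103.65618336275296 98.86195617872782
d [  -2.8    1.7 -164.6] da 0.04 tilt [ 0.e+00 -6.e-04 -1.e+00]
0.5 -0.6 41.1 -0.01; 0.5 -0.6 41.1 -0.01; 0.5 -0.6 41.1 -0.01; 0.5 -0.6 41.1 -0.01
```

>>> jog_arm(steps="1.4 -3 40 -0.9 0; 0 0 40 0 0; 0 0 40 0 0; 0 0 34 0 0; 0 0 10 0 0; 0 0 0 0 0; 0 0 0 0 0")

```text
t: 1.95
position: [464.3, 344.0, 28.2]
orientation: [2.042, 2.387, 0.003]
contact_force: [-0.1, -0.3, 0.6]
width: 85.3
```

>>> jog_arm(steps="0 0 0 0 0.9; 0 0 0 0 0.9; 0 0 0 0 0.9; 0 0 0 0 0.9; 0 0 0 0 0.9; 0 0 0 0 0.9; 0 0 0 0 0.9; 0 0 0 0 0.9", squeeze=60)

```text
t: 2.75
position: [464.3, 343.3, 27.3]
orientation: [2.044, 2.386, 0.002]
contact_force: [0.3, -1.7, 4.6]
width: 20.4
```

>>> jog_arm(steps="0 0 0 0 0.9; 0 0 0 0 0.9; 0 0 -10 0 0.9; 0 0 -30 0 0.9; 0 0 -40 0 0.9; 0 0 -40 0 0.9; 0 0 0 0 0.9; 0 0 0 0 0.9")

```text
t: 3.55
position: [463.9, 343.2, 147.7]
orientation: [2.044, 2.386, 0.002]
contact_force: [0.1, -1.0, -2.9]
width: 20.0
```

```bash
python3 - <<'E'
from h import *
s=sense();print(s['position'],s['contact_force'],s['width'])
w=grab_frame('wrist');save(w,'w2',s=1.4);plan(515.5,127,180,-10.5)
E
```

```text
[463.9045784  343.15952602 147.68681365] [ 0.08523434 -1.02669537 -2.89862748] 19.973887714822595
d [  51.9 -215.9   33.4] da -19.33 tilt [-1.e-04 -6.e-04 -1.e+00]
-36.9 3.0 -5.6 3.22; -36.7 5.1 -5.6 3.22; -36.3 7.1 -5.6 3.22; -35.9 9.2 -5.6 3.22; -35.3 11.2 -5.6 3.22; -34.6 13.1 -5.6 3.22
```

View pics/w2.png

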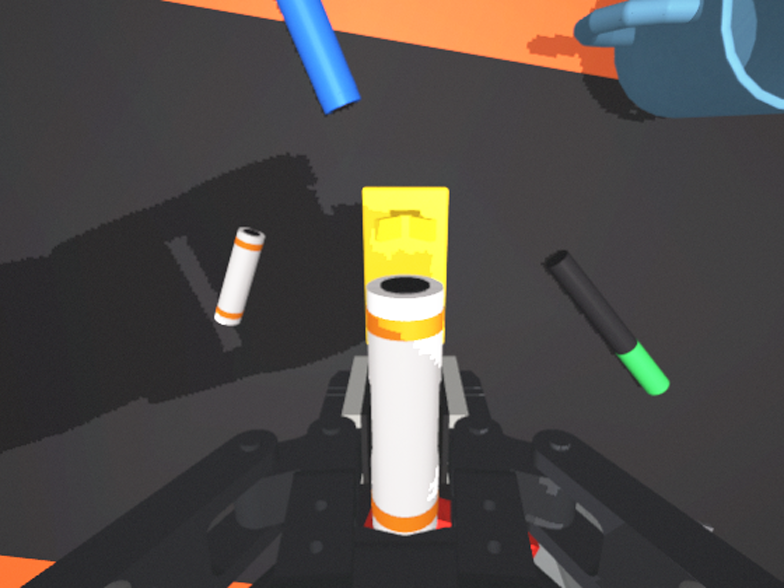

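The sleeve is held level, with bands at (404,326) and (405,522) and the far end at (405,287). Next I'll work out its centre in the tool frame.

```bash
python3 - <<'E'
from h import *
ci=camera_info('wrist');s=sense();Rm=R.from_rotvec(s['orientation']).as_matrix();p=s['position']
f=lambda u,v,z: Rm.T@(atz(ci,((u+.5)/1.4-.5,(v+.5)/1.4-.5),z)-p)
z=p[2]+17.7
for h in(-4,0,4):
    a=f(404,329,z+h+11);b=f(405,523,z+h+11);print(h,a,b,(a+b)/2,a[0]-b[0]);
e=f(405,287,z);print('end',e)
# predicted pixels if level, offset 0
c=lambda x,h:proj(ci,p+Rm@np.array([x,0,-17.7-h]))*1.4
print(c(42,0),c(33,11),c(-33,11))
E
```

```text
-4 [ 30.55865037  -0.23255283 -24.70441069] [-37.33922453   0.07583493 -24.69450445] [ -3.39028708  -0.07835895 -24.69945757] 67.89787489855807
0 [ 32.33005379  -0.22599472 -28.70467787] [-33.25938358   0.07190827 -28.69510843] [ -0.4646649   -0.07704322 -28.69989315] 65.58943736346885
4 [ 34.1014572   -0.2194366  -32.70494504] [-29.17954263   0.06798161 -32.6957124 ] [  2.46095729  -0.07572749 -32.70032872] 63.28099982837966
end [ 40.36658243   0.04059383 -17.70601616]
[[404.65844569 281.28993009]] [[404.65271945 326.47075917]] [[404.56861482 522.15652521]]
```

```bash
python3 -c "
from h import *
plan(510,97.5,180,-10.5)"
```

```text
d [  46.4 -245.4   33.4] da -19.33 tilt [-1.e-04 -6.e-04 -1.e+00]
-41.6 1.4 -5.6 3.22; -41.5 3.7 -5.6 3.22; -41.2 6.0 -5.6 3.22; -40.8 8.3 -5.6 3.22; -40.3 10.6 -5.6 3.22; -39.6 12.9 -5.6 3.22
```

>>> jog_arm(steps="-41.5 1.5 -5.5 3.2 0.9; -41.5 3.5 -5.5 3.2 0.9; -41 6 -5.5 3.2 0.9; -41 8.5 -5.5 3.2 0.9; -40 10.5 -5.5 3.2 0.9; -39.5 13 -5.5 3.2 0.9; 0 0 0 0 0.9; 0 0 0 0 0.9")

```text
t: 4.4
position: [510.4, 97.4, 178.6]
orientation: [-2.414, -2.008, 0.003]
contact_force: [-0.1, -0.3, -1.6]
width: 20.3
```

```bash
python3 - <<'E'
from h import *
s=sense();print(s['position'],s['contact_force'],s['width'])
w=grab_frame('wrist');save(w,'w3',s=1.4);plan(510,97.5,180,-10.5)
E
```

```text
[510.39224657  97.37647538 178.64642022] [-0.11409962 -0.32610568 -1.6229436 ] 20.309808362418792
d [-0.3 -0.7  1.3] da -0.12 tilt [-3.0e-04 -2.2e-03 -1.0e+00]
-0.7 -0.1 -1.3 0.12
```

View pics/w3.png

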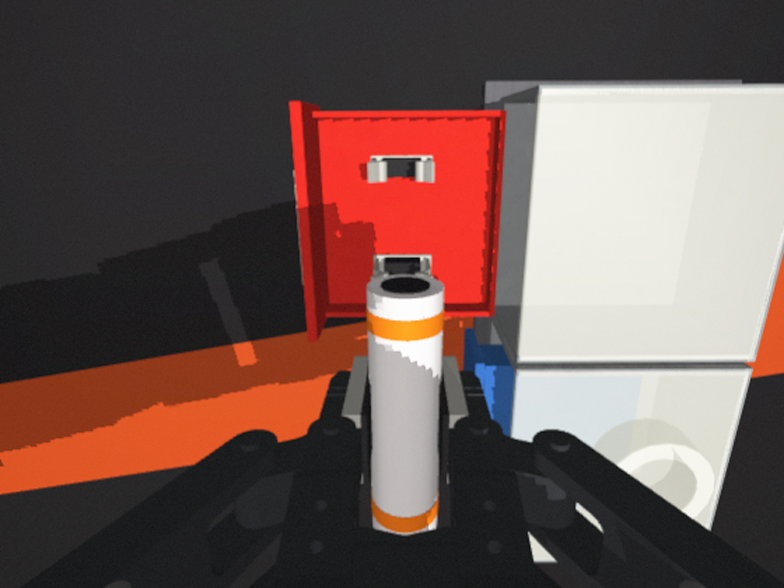

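```bash
python3 - <<'E'
from h import *
img=cv2.imread('pics/w3.png')[...,::-1];save(img,'w3c',(280,90,520,350),2.3)
E
```

```text
(no output)
```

View pics/w3c.png

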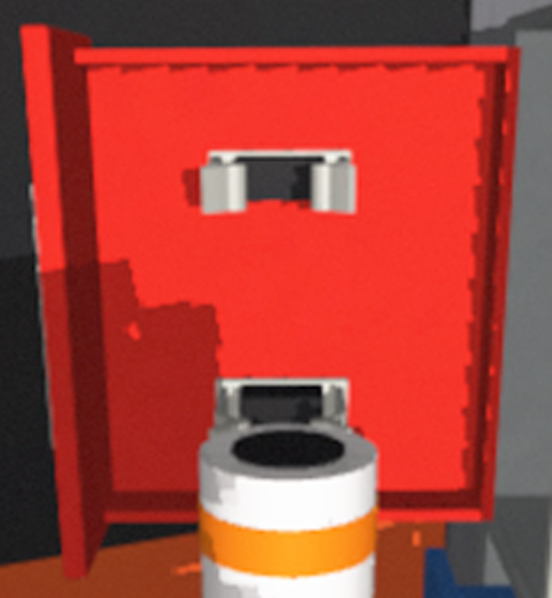

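```bash
python3 - <<'E'
from h import *
ci=camera_info('wrist')
def f(u,v,z):
    u=280+(u+.5)/2.3-.5; v=90+(v+.5)/2.3-.5
    return atz(ci,((u+.5)/1.4-.5,(v+.5)/1.4-.5),z)
L1,R1,L0,R0=f(201,213,82),f(355,213,82),f(204,165,82),f(352,163,82)
print('w',np.linalg.norm(R1-L1),np.linalg.norm(R0-L0),'thick',np.linalg.norm(L1-L0)); c=(L1+R1+L0+R0)/4
A=f(22,28,80);B=f(63,577,80);d=A-B;an=np.degrees(np.arctan2(d[1],d[0]));print('front',A,B,np.linalg.norm(d),an)
y=d/np.linalg.norm(d);x=np.array([y[1],-y[0],0])
print('far clip',c,'seat by clip',c-30*y); print('seat by front',(A+B)/2+54*x)
d=R1-L1;print('clip ang',np.degrees(np.arctan2(d[1],d[0])),an-90)
# base plates of clips
b=f(281,153,40);n=f(283,381,40);print('bases',np.linalg.norm(b-n),np.degrees(np.arctan2(*(b-n)[[1,0]])))
# side walls top z=52
print('walls',f(295,50,52),f(300,517,52))
s=c-30*y; g=x
plan(s[0]+.7*y[0],s[1]+.7*y[1],120,an-90)
np.save('tray.npy',np.array([*s,an-90]))
E
```

```text
w 33.691604885834714 31.92729351313209 thick 10.213299250448165
front [472.19634436 201.65927432  80.        ] [449.61766214  77.34283566  80.        ] 126.35020304672024 79.7059980180842
far clip [518.99882927 159.89783103  82.        ] seat by clip [513.63785279 130.38071852  82.        ]
seat by front [514.03780577 129.85129733  80.        ]
clip ang -10.357738380577613 -10.294001981915798
bases 59.51579506602043 80.04208409913197
walls [527.95800321 187.97346028  52.        ] [508.25819416  71.32980651  52.        ]
d [  3.5  32.9 -58.7] da 0.09 tilt [-3.0e-04 -2.2e-03 -1.0e+00]
16.5 -1.2 29.4 -0.04; 16.5 -1.2 29.4 -0.04
```

The clips and the tray front both put the seat at (513.8, 130.1) within 0.5 mm, yaw −10.3°. Next I go over the seat and descend to the mouths.

>>> jog_arm(steps="16.5 -1.2 10 0 0.9; 16.5 -1.2 20 0 0.9; 0 0 30 0 0.9; 0 0 28 0 0.9; 0 0 10 0 0.9; 0 0 10 0 0.9; 0 0 0 0 0.9; 0 0 0 0 0.9", squeeze=90)

```text
t: 5.25
position: [514.7, 131.3, 72.4]
orientation: [2.412, 2.012, 0.001]
contact_force: [-0.0, 0.4, -0.9]
width: 19.8
```

```bash
python3 - <<'E'
from h import *
s=sense();print(s['position'],s['contact_force'],s['width'])
plan(513.9,130.8,46,-10.3)
E
```

```text
[514.68705689 131.29581619  72.4435296 ] [-0.02618593  0.37406889 -0.85009711] 19.807261934380907
d [ -0.8  -0.5 -26.4] da 0.05 tilt [ 4.e-04  8.e-04 -1.e+00]
-0.6 -0.7 26.4 -0.05
```

>>> jog_arm(steps="-0.6 -0.7 4 0 0.9; 0 0 3 0 0.9; 0 0 3 0 0.9; 0 0 3 0 0.9; 0 0 2 0 0.9")

```text
t: 5.75
position: [514.4, 130.6, 57.7]
orientation: [2.412, 2.011, 0.004]
contact_force: [0.4, -0.3, 6.0]
width: 19.4
```

>>> jog_arm(steps="0 0 2 0 0.9; 0 0 2 0 0.9; 0 0 2 0 0.9")

```text
t: 6.05
position: [513.7, 130.5, 50.7]
orientation: [2.413, 2.011, 0.001]
contact_force: [1.7, 0.4, -1.9]
width: 19.3
```

>>> jog_arm(steps="0 0 2 0 0.9; 0 0 1 0 0.9; 0 0 1 0 0.9")

```text
t: 6.35
position: [513.9, 130.6, 46.6]
orientation: [2.413, 2.011, 0.001]
contact_force: [3.1, -0.7, -3.0]
width: 19.1
```

>>> jog_arm(steps="0 0 1 0 0.9; 0 0 1 0 0.9; 0 0 0 0 0.9")

```text
t: 6.65
position: [514.0, 130.6, 46.2]
orientation: [2.412, 2.011, 0.002]
contact_force: [-1.4, -1.5, 17.0]
width: 19.5
```

>>> jog_arm(steps="0 0 1 0 0.9; 0 0 1 0 0.9; 0 0 0 0 0.9")

```text
t: 6.95
position: [514.6, 130.6, 45.8]
orientation: [2.411, 2.01, 0.005]
contact_force: [-6.2, -3.4, 38.3]
width: 19.8
```

The arm met firm support at z≈46 with 38 N, and a dip at the snap came before it. I'll relax and open partly, because the tray front is near.

>>> jog_arm(steps="0 0 -2.5 0 0.9; 0 0 0 0 0.9; 0 0 0 0 0.55; 0 0 0 0 0.55; 0 0 0 0 0.55; 0 0 0 0 0.55; 0 0 0 0 0.55")

```text
t: 7.65
position: [513.4, 130.6, 45.1]
orientation: [-2.413, -2.011, 0.001]
contact_force: [0.1, -0.3, 0.2]
width: 38.1
```

>>> jog_arm(steps="0 0 -5 0 0.55; 0 0 -15 0 0.55; 0 0 -40 0 0.55; 0 0 -40 0 0.55; -30 0 -15 0 0.55; 0 0 0 0 0.55; 0 0 0 0 0.55")

```text
t: 8.35
position: [508.1, 100.9, 160.7]
orientation: [2.414, 2.01, 0.001]
contact_force: [-0.5, 0.5, -0.3]
width: 38.6
```

```bash
python3 - <<'E'
from h import *
s=sense();print(s['position'],s['contact_force'],s['width'])
w=grab_frame('wrist');save(w,'w4',(180,50,400,270),2.6)
# face contact plan
t=np.radians(-10.3);x=np.array([np.cos(t),np.sin(t),0]);F=np.array([513.8,130.1,54])-54*x;print('face',F)
ci=camera_info('wrist')
yy=np.array([-x[1],x[0],0]);S=np.array([513.8,130.1,64])
for k in(-42,-33,33,42):
    print(k,((proj(ci,S+k*yy+[0,0,11])[0]-[180,50])*2.6).round(0))
print('unseated',[((proj(ci,S+k*yy+[0,0,30])[0]-[180,50])*2.6).round(0) for k in(-33,33)])
E
```

```text
[508.12733221 100.86520959 160.67432764] [-0.53309645  0.45210529 -0.25229069] 38.63547184908463
face [460.67020795 139.75531962  54.        ]
-42 [286. 463.]
-33 [286. 433.]
33 [286. 192.]
42 [286. 155.]
unseated [array([286., 459.]), array([286., 199.])]
```

View pics/w4.png

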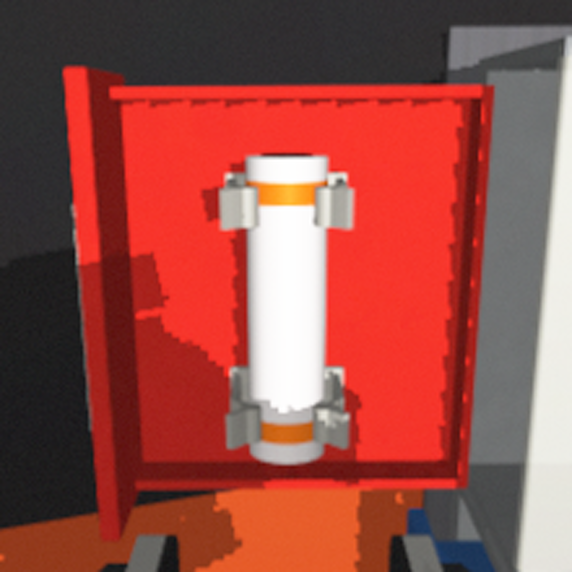

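The sleeve is seated: the bands at (287,193) and (287,431) match the predicted seated pixels (192 and 433) within 2 px. Both clips' arms close over it. Next I'll turn the gripper 90° and go in front of the tray face.

```bash
python3 - <<'E'
from h import *
print(sense()['joints'])
plan(430.2,145.3,160,79.7)
E
```

```text
[6.89763323e-02 4.31821491e-01 1.89888737e+00 2.69248548e-04
 8.11211941e-01 2.50353612e-01]
d [-77.8  44.1  -0.1] da -89.9 tilt [ 1.e-04 -4.e-04 -1.e+00]
2.4 -7.0 0.0 7.49; 1.5 -7.3 0.0 7.49; 0.5 -7.4 0.0 7.49; -0.4 -7.4 0.0 7.49; -1.4 -7.3 0.0 7.49; -2.3 -7.1 0.0 7.49; -3.2 -6.7 0.0 7.49; -4.1 -6.2 0.0 7.49; -4.9 -5.6 0.0 7.49; -5.6 -5.0 0.0 7.49; -6.2 -4.2 0.0 7.49; -6.7 -3.4 0.0 7.49
```

```bash
python3 - <<'E'
from h import *
plan(430.2,145.3,160,79.4)
E
```

```text
d [-77.8  44.1  -0.1] da 89.8 tilt [ 1.e-04 -4.e-04 -1.e+00]
2.4 -7.0 0.0 -7.48; 3.3 -6.7 0.0 -7.48; 4.2 -6.2 0.0 -7.48; 4.9 -5.6 0.0 -7.48; 5.6 -4.9 0.0 -7.48; 6.2 -4.1 0.0 -7.48; 6.7 -3.3 0.0 -7.48; 7.1 -2.4 0.0 -7.48; 7.3 -1.4 0.0 -7.48; 7.4 -0.5 0.0 -7.48; 7.4 0.5 0.0 -7.48; 7.3 1.5 0.0 -7.48
```

>>> jog_arm(steps="2.4 -7 0 -7.5 1; 3.3 -6.7 0 -7.5 1; 4.2 -6.2 0 -7.5 1; 4.9 -5.6 0 -7.5 1; 5.6 -4.9 0 -7.5 1; 6.2 -4.1 0 -7.5 1; 6.7 -3.3 0 -7.5 1; 7.1 -2.4 0 -7.5 1")

```text
t: 9.2
position: [455.5, 130.9, 159.3]
orientation: [-1.075, -2.95, 0.001]
contact_force: [0.5, 0.3, 0.1]
width: 0.1
```

>>> jog_arm(steps="7.3 -1.4 0 -7.5 1; 7.4 -0.5 0 -7.5 1; 7.4 0.5 0 -7.5 1; 7.3 1.5 0 -7.5 1; 0 0 0 0 1; 0 0 0 0 1; 0 0 0 0 1")

```text
t: 9.9
position: [430.4, 144.8, 160.0]
orientation: [-0.288, -3.128, 0.0]
contact_force: [0.4, 0.0, -0.1]
width: -0.1
```

```bash
python3 - <<'E'
from h import *
s=sense();print(s['position'],s['contact_force'],s['width'],s['joints'])
plan(430.2,145.3,44,79.7)
E
```

```text
[430.42508246 144.84033437 159.96722086] [ 0.36346033  0.01108384 -0.14557666] -0.1349033459938672 [ 1.78931812e-01  3.53849524e-01  2.04532427e+00  1.24200627e-04
  7.42847574e-01 -1.20823615e+00]
d [  -0.2    0.5 -116. ] da 0.23 tilt [ 4.e-04 -1.e-04 -1.e+00]
0.1 0.1 38.7 -0.08; 0.1 0.1 38.7 -0.08; 0.1 0.1 38.7 -0.08
```

>>> jog_arm(steps="0 0 38 -0.2 1; 0 0 38 0 1; 0 0 30 0 1; 0 0 10 0 1; 0 0 0 0 1; -10 0 0 0 1; -4 0 0 0 1; 0 0 0 0 1")

```text
t: 10.7
position: [445.4, 142.3, 45.4]
orientation: [0.279, 3.126, 0.001]
contact_force: [0.2, -0.1, 0.2]
width: 0.1
```

>>> jog_arm(steps="-3 0 0 0 1; -3 0 0 0 1; -3 0 0 0 1; -3 0 0 0 1; -3 0 0 0 1")

```text
t: 11.2
position: [458.0, 139.6, 44.3]
orientation: [-0.278, -3.127, 0.0]
contact_force: [-4.6, 1.8, 4.6]
width: -0.1
```

```bash
python3 - <<'E'
from h import *
s=sense();print(s['position'],s['contact_force'])
t=np.radians(-10.3);x=np.array([np.cos(t),np.sin(t)]);F=np.array([460.67,139.755]);print('x rel face',(s['position'][:2]-F)@x,'lat',(s['position'][:2]-F)@[-x[1],x[0]])
E
```

```text
[458.0112652  139.64290069  44.30588905] [-4.58459898  1.78169985  4.55231233]
x rel face -2.59584579010854 lat -0.5856805014622344
```

>>> jog_arm(steps="-6 0 0 0 1; -10 0 0 0 1; -10 0 0 0 1; -10 0 0 0 1; -10 0 0 0 1; -10 0 0 0 1; -8 0 0 0 1; -4 0 0 0 1")

```text
t: 12.0
position: [525.1, 127.5, 44.2]
orientation: [-0.278, -3.127, 0.0]
contact_force: [-6.8, 1.5, 5.6]
width: 0.3
```

```bash
cat >>h.py <<'E'
def rel():
    s=sense();t=np.radians(-10.3);x=np.array([np.cos(t),np.sin(t)]);F=np.array([460.67,139.755])
    print('t',s['t'],'tray~',(110-11-(s['position'][:2]-F)@x).round(1),'lat',((s['position'][:2]-F)@[-x[1],x[0]]).round(1),'z',s['position'][2].round(1),'F',s['contact_force'].round(1))
E
python3 -c "
from h import *
rel()"
```

```text
t 12.0 tray~ 33.4 lat -0.5 z 44.2 F [-6.8  1.5  5.6]
```

>>> jog_arm(steps="-6 0 0 0 1; -6 0 0 0 1; -4 0 0 0 1; -2 0 0 0 1; -1 0 0 0 1; 0 0 0 0 1")

```text
t: 12.6
position: [540.1, 124.7, 43.9]
orientation: [-0.277, -3.12, 0.002]
contact_force: [-20.5, 5.4, 11.4]
width: 0.0
```

>>> jog_arm(steps="-1 0 0 0 1; -1 0 0 0 1; 0 0 0 0 1")

```text
t: 12.9
position: [541.3, 124.5, 43.9]
orientation: [-0.276, -3.118, 0.002]
contact_force: [-6.9, 0.6, 3.6]
width: 0.1
```

>>> jog_arm(steps="-1 0 0 0 1; -1 0 0 0 1; 0 0 0 0 1")

```text
t: 13.2
position: [546.8, 123.6, 43.8]
orientation: [-0.278, -3.125, 0.001]
contact_force: [-7.7, 1.4, 0.6]
width: 0.1
```

>>> jog_arm(steps="-1 0 0 0 1; 0 0 0 0 1")

```text
t: 13.4
position: [547.8, 123.4, 43.8]
orientation: [-0.278, -3.125, 0.001]
contact_force: [-7.4, 0.8, 1.6]
width: -0.2
```

>>> jog_arm(steps="-1 0 0 0 1; 0 0 0 0 1")

```text
t: 13.6
position: [548.8, 123.2, 43.8]
orientation: [-0.278, -3.125, 0.001]
contact_force: [-7.5, 1.2, 1.4]
width: -0.4
```

>>> jog_arm(steps="-1 0 0 0 1; 0 0 0 0 1")

```text
t: 13.8
position: [549.7, 123.0, 43.8]
orientation: [-0.278, -3.125, 0.001]
contact_force: [-7.1, 0.5, 1.3]
width: 0.0
```

```bash
python3 -c "
from h import *
rel()"
```

```text
t 13.8 tray~ 8.4 lat -0.6 z 43.8 F [-7.1  0.5  1.3]
```

>>> jog_arm(steps="-1 0 0 0 1; 0 0 0 0 1")

```text
t: 14.0
position: [550.7, 122.9, 43.8]
orientation: [-0.278, -3.125, 0.001]
contact_force: [-6.8, 0.1, 1.0]
width: 0.3
```

>>> jog_arm(steps="-1 0 0 0 1; 0 0 0 0 1")

```text
t: 14.2
position: [551.7, 122.7, 43.9]
orientation: [-0.278, -3.125, 0.001]
contact_force: [-7.5, -0.1, 1.5]
width: 0.1
```

>>> jog_arm(steps="-1 0 0 0 1; 0 0 0 0 1")

```text
t: 14.4
position: [552.0, 122.6, 43.8]
orientation: [-0.278, -3.124, 0.001]
contact_force: [-9.5, 2.5, 3.3]
width: 0.2
```

>>> jog_arm(steps="-1 0 0 0 1; 0 0 0 0 1")

```text
t: 14.6
position: [552.1, 122.6, 43.8]
orientation: [-0.277, -3.122, 0.001]
contact_force: [-15.7, 2.4, 6.2]
width: -0.0
```

>>> jog_arm(steps="-0.7 0 0 0 1; 0 0 0 0 1")

```text
t: 14.8
position: [552.1, 122.5, 43.8]
orientation: [-0.277, -3.121, 0.002]
contact_force: [-17.3, 4.1, 10.0]
width: 0.3
```

>>> jog_arm(steps="-1 0 0 0 1; 0 0 0 0 1")

```text
t: 15.0
position: [552.2, 122.5, 43.8]
orientation: [-0.277, -3.119, 0.002]
contact_force: [-21.8, 5.0, 11.7]
width: 0.1
```

>>> jog_arm(steps="-1 0 0 0 1; 0 0 0 0 1")

```text
t: 15.2
position: [552.2, 122.5, 43.8]
orientation: [-0.276, -3.117, 0.002]
contact_force: [-26.9, 6.4, 15.6]
width: 0.3
```

The tray is at a firm stop: 27 N with no further motion at about 6 mm. I'll back off gently.

>>> jog_arm(steps="3 0 0 0 1; 3 0 0 0 1; 4 0 0 0 1; 4 0 0 0 1; 5 0 0 0 1; 0 0 0 0 1; 0 0 0 0 1")

```text
t: 15.9
position: [539.2, 125.3, 44.3]
orientation: [-0.278, -3.129, -0.0]
contact_force: [-2.0, 0.1, -0.5]
width: 0.4
```

```bash
python3 -c "
from h import *
rel()"
```

```text
t 15.9 tray~ 19.2 lat -0.2 z 44.3 F [-2.   0.1 -0.5]
```

>>> jog_arm(steps="5 0 0 0 1; 10 0 0 0 1; 20 0 0 0 1; 30 0 0 0 1; 30 0 0 0 1; 0 0 -40 0 1; 0 0 -40 0 1; 0 0 0 0 1")

```text
t: 16.7
position: [446.7, 142.5, 128.3]
orientation: [0.277, 3.122, 0.003]
contact_force: [-0.0, 0.1, 0.3]
width: -0.1
```

>>> jog_arm(steps="0 0 -40 0 1; 0 0 0 0 1; 0 0 0 0 1; 0 0 0 0 1; 0 0 0 0 1; 0 0 0 0 1; 0 0 0 0 1; 0 0 0 0 1")

```text
t: 17.5
position: [445.6, 142.0, 164.0]
orientation: [-0.278, -3.129, 0.0]
contact_force: [-0.1, 0.0, 0.4]
width: -0.1
```

```bash
python3 - <<'E'
from h import *
rel()
b=grab_frame('top');a=grab_frame('scene')
h=cv2.resize(b[110:250,100:440],None,fx=2.3,fy=2.3,interpolation=cv2.INTER_CUBIC)
g=cv2.resize(a[170:290,130:470],(h.shape[1],276),interpolation=cv2.INTER_CUBIC)
save(np.vstack([h,g]),'end')
E
```

```text
t 17.5 tray~ 114.2 lat -0.5 z 164.0 F [-0.1  0.   0.4]
```

View pics/end.png

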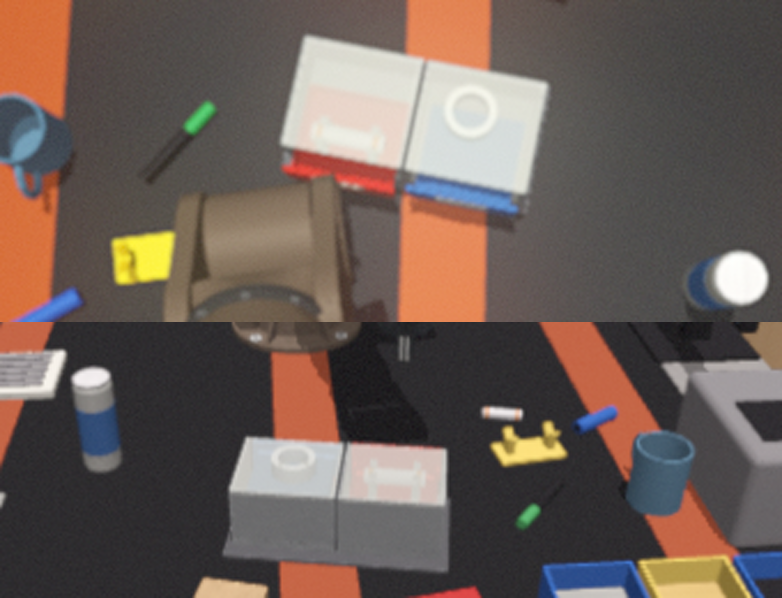

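The red tray stands out about as far as the blue one. Its front is at (340,172) in the upper half and the sleeve shows in its clips under the clear roof at (347,138). The can, tape, mug, marker and decoys look undisturbed.

```bash
python3 -c "
from h import *
bot.finish_job();rel()"
```

```text
the job is handed in; nothing more can be done
the job is handed in; nothing more can be done
```

The axle sleeve is snapped into both clips of the red tray, and the tray is latched in the hood. I handed the job in at about 17.5 s of the 61 s allowed.

- **Sleeve:** I took it from the yellow stand and pressed it down until it met firm support at the expected height. That press reached about 38 N, measured at the wrist. A wrist picture taken before the push showed both orange bands within 2 px of where a seated sleeve should be.
- **Tray:** I pushed it to a firm stop at about 6 mm, with about 27 N along the push and about 32 N in total. After I let go, it came back and stayed in. About 1.6 s later the top and scene pictures showed it standing out about as far as the shut blue tray, with the sleeve under the clear roof. I judged the latched position by eye and did not measure it.
- **Bystanders:** The can, tape roll, mug and marker, as well as the loose look-alikes, looked unmoved in those pictures. The wrench was outside the cropped last pictures; the arm never went near it.
- **Disagreements:** The finger opening read about 20 mm on the 22 mm sleeve. The push force also rose briefly to about 20 N at roughly 18 mm out, then fell again; I took this for the latch passing.

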